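# Ease the falling photometer cover shut

### The arm

A 7-joint arm with a two-finger parallel gripper is mounted at the origin on the work surface. World frame = base frame: x ahead of the robot, y to its left, z up, the work surface at z = 0. Lengths are in m, angles in rad, forces in N, time in s.
With the tool pointing down it reaches from about 0.425 to 0.925 m from the base axis. Payload 6.8 kg.
Tool frame: the origin (TCP) lies at the very end of the fingers, on their centre line; the grasp point (between the pads) lies 19 mm behind it (robot.grip_point_offset is the z of the grasp point in the tool frame, in m); z points along the fingers, y is the direction in which the jaws open and shut (so a half turn about z gives the same grasp; the last joint's range is limited). The gripper opens to 85 mm and grips with 20 to 120 N. Pads are 22 mm wide; open, the fingers measure 114 mm over their backs; the gripper's body (76 mm by 85 mm) begins 54 mm behind the grasp point. The pads swing forward as they close: fully open they stand 13 mm farther back than shut.
Start: joints at [1.112, 0.477, 0.022, 1.555, -0.011, 1.109, -0.083], TCP at [0.232, -0.634, 0.231] pointing down, gripper open.
Joint ranges: [-2.96, 2.96], [-0.34, 2.1], [-1.41, 1.46], [0.24, 2.44], [-1.37, 4.51], [0.17, 1.92], [-2.96, 2.96]. Speed limits (rad/s): [2.39, 2.39, 3.14, 3.14, 3.14, 3.14, 3.14].

### API

Orientations are given as a rotation vector (axis times angle).
In Python, from station import sensors, grab_frame, workorder, regions_of, place_of, robot gives the robot as it stands.
- The arm moves only by the tool drive_tool, never from a script. Its argument "commands" is a list that holds one entry, the list of rows, each a list of 5 numbers: the opening, from 0 (shut) to 1 (fully open), then the shift along the tool's x, y, z in mm, then the turn about the tool's z in degrees. In form: [[[fingers, x, y, z, roll], ...]]. A call has exactly 5 rows; each row shifts and turns the commanded pose from where the row before left it, along the tool's axes as they then stand; what a row does not reach is not made up. A row lasts 1/10 s, in which the tool goes at most 50 mm and 8.59 degrees, less where a joint would pass 70% of its speed; a pose out of reach is approached as far as the arm can. A call is refused whole if a number of a shift passes 50 or a number of a turn 8.59, either way. A call with a gripper value outside its range is refused whole. The fingers move at their own pace and stop on an object; "grip_force" is the grip in N (left out, the last holds). Time passes only in rows, so rows that do not move let the fingers close, or fill a call up. It gives the time, the measured TCP pose, the force and the opening at its end, in the units of the state.
- sensors.state(): the state, without advancing time (a new reading comes with each control period).
- grab_frame(name): name is "scene" or "side" or "wrist"; returns a dict with "frame" (420x560x3 uint8, red, green, blue), "mtx" (3x3 intrinsics, pixels), "world_to_cam" (4x4, takes a point from world to camera coordinates); the wrist camera has in their place "tool_from_camera" (4x4, takes a point from camera to tool coordinates, whose origin is the TCP and whose axes are the flange's). Camera axes: x right, y up, looking along -z (the intrinsics and any distortion apply to the point x, -y, -z); pixel columns grow to the right and rows downward; lengths in m; the calibration is good to about 2 mm. A picture is of the moment at which its call begins: read the wrist's pose just before it. There is no depth.
- workorder.close_job(): hands the job in, once; it reports no verdict.
Trained networks look in the newest picture that a camera, given by its name, has taken for a name from the list of things; names that differ only in an ending like _2 or _b are one class to them, and where a whole thing is asked for, a point or a joint stands for the part that bears it (a point fixed in the world has none). Each returns a list of dicts, best first, with "confidence" (0 to 1); they miss things now and then, are a little off and sometimes report something else, mostly with a low value. They report only what shows in the picture. A call takes as long as a camera call.
- regions_of(query, camera): "region" (420x560 bool, what is visible of it) and "at" ([column, row] in pixels, amid what is visible of it).
- place_of(query, camera): "at" ([column, row] in pixels: a listed point, or the origin of a listed thing).
The state is a dict: "t": time; "joints": joint angles; "joint_velocities": joint speeds; "effort": joint torques, N m; "position": TCP position; "tcp_rot": TCP orientation; "contact_force": force on the tool from outside, world axes, zero at the start; "ft_torque": the same for the moment, N m; "gripper_width": finger opening in m.
Only numpy, scipy, OpenCV 4.12 (cv2) and the standard library are available. Lean on these libraries where they do the work, as an engineer would, in place of code of your own. Each camera call takes 0.05 s, during which the arm holds its last target. There are 200 camera calls.

### The job

The cuvette is loaded: close the photometer's cuvette cover so that nothing inside is jolted. Without gripping the cover, tip it forward from behind with a fingertip until it starts to fall, catch it on a finger from underneath before it gets low, and lower it slowly onto the housing until it is fully shut, with no drop or knock. Leave the tube rack, the bottle and the cuvette standing on the housing where they are, and take the hand clear at the end.

Things in the scene. Friction and masses are not known exactly. Their poses are not given: they have to be found in the camera images.
- photometer: Fixed light grey bench photometer, 230 deep (x) x 300 wide (y) x 88 mm high. Origin under its centre; x points from front to back (front wall at x = -115 mm; it faces the robot's right within 29 degrees), y to its left half with the cuvette compartment (x -95..5, y 10..110 mm), the half nearer the robot. Beside it a sloped control panel; the deck behind x = 5 mm is flat but for two hinge blocks 9 mm high.
- cover (a joint): Cuvette cover angle, rad: 0 shut, 1.57 upright, 1.9 back stop; starts at 1.62 to 1.74. Hinge friction holds it to 0.25 to 0.31 past upright; then it falls: about 2 s (1.7 to 2.5) from 1.15 rad to shut, longer from higher up, 0.1 to 0.3 rad/s at first, 0.45 to 0.65 at 0.8 rad, 0.8 to 1.1 at the end, which jolts the optics. Slow means 50 mm/s or less at the front edge. About 1 N there tips it; 0.3 to 1.3 N bears it.
- cover_lip (a point): Middle of the front (free) edge of the dark grey cover, on its underside (the face turned to the photometer's front while open). The cover is a smooth flat plate 162 long (hinge to this edge) x 130 wide x 12 mm thick, about 0.32 kg. Shut, this edge is 89 mm above the bench and stands 22 mm proud of the front wall, so that a fingertip fits under it in front of the wall; open, it is about 250 mm up.
- cover_hinge (a point): Middle of the hinge axis, on the photometer at its (25, 60, 89) mm. The axis runs along the photometer's y. The cover's underside lies in the plane through this axis; shut, the cover reaches from it to the front (-x); its outer face is turned up when shut and to the back when open.
- tube_rack: Loose low orange rack with small tubes, 200 x 66 x 22 mm (38 mm with tubes), on the bench 30 to 60 mm behind the photometer's back and along it; origin under its centre, long side along its x. Leave alone.
- reagent_bottle: Loose round glass bottle with blue cap, diameter 68, height 145 mm, on the bench in front of the photometer's control panel; origin under its centre. Leave alone.
- spare_cuvette: Loose stoppered clear cuvette, 13 x 13 x 49 mm, standing on the photometer's flat rear deck behind the control panel, 85 mm or more from the cover; origin under its centre. It tips easily; leave it alone.

How it is judged:
By the outcome, as a careful person would: the job done as asked, in the order asked, and still so for the second after the job is handed in, with the robot touching nothing.
It also fails if it takes over 51 s, if anything falls off the work surface, if the arm or the gripper's body presses on something with over 40 N, if the wrist force passes 120 N, or if a joint passes its speed limit or range.

## Working session

There is one attempt and no reset: what is moved stays moved. The work goes in short steps, Python scripts to look and compute and a tool call to move; the robot and the scene stay as the last step left them, time stands still between calls to the robot, and variables do not carry over. Pictures are saved under pics/ and viewed, about 8 in all and at most 12, crops included, and the job is handed in when it is done.

Besides the shell and the picture viewer there is one more tool, called after "Call:" as a command line: name --argument value ..., lists and objects as JSON in quotes. drive_tool: Moves the arm, as the interface text tells. Its arguments: {"type":"object","properties":{"commands":{"type":"array"},"grip_force":{"type":"number"}},"required":["commands"]}

```bash
mkdir -p pics; ls
cat > h.py <<'E'
import numpy as np, cv2
from station import sensors, grab_frame, workorder, regions_of, place_of, robot
from scipy.spatial.transform import Rotation as R
def save(f,n): cv2.imwrite('pics/'+n+'.png', f['frame'][:,:,::-1])
def ray(f,px):
    K=f['mtx'];W=f['world_to_cam']
    p=np.linalg.inv(K)@np.array([px[0],px[1],1.]); d=np.array([p[0],-p[1],-p[2]])
    Rt=W[:3,:3].T; return -Rt@W[:3,3], Rt@d/np.linalg.norm(d)
def proj(f,P):
    W=f['world_to_cam'];c=W[:3,:3]@P+W[:3,3]; q=f['mtx']@np.array([c[0],-c[1],-c[2]]); return q[:2]/q[2]
def tri(rs):
    A=sum(np.eye(3)-np.outer(d,d) for o,d in rs); b=sum((np.eye(3)-np.outer(d,d))@o for o,d in rs)
    return np.linalg.solve(A,b)
E
python3 - <<'E'
from h import *
s=sensors.state();print({k:np.round(v,3) for k,v in s.items()})
F={}
for c in('scene','side'):
    F[c]=grab_frame(c);print(c,{k:v.shape for k,v in F[c].items() if hasattr(v,'shape')},F[c].keys())
N=['photometer','cover_lip','cover_hinge','tube_rack','reagent_bottle','spare_cuvette']
for n in N:
    r=[]
    for c in F:
        p=place_of(n,c)
        print(n,c,[(np.round(q['at'],1),round(q['confidence'],2)) for q in p[:2]])
        if p:r.append(ray(F[c],p[0]['at']))
    if len(r)==2:
        X=tri(r);print(n,X.round(4),[np.linalg.norm(np.cross(X-o,d)).round(4) for o,d in r])
cv2.imwrite('pics/a.png',np.hstack([F['scene']['frame'],F['side']['frame']])[:,:,::-1]) if 0 else (save(F['scene'],'s0'),save(F['side'],'d0'))
E
```

```text
pics
{'t': np.float64(0.0), 'joints': array([ 1.112,  0.478,  0.022,  1.556, -0.012,  1.109, -0.083]), 'joint_velocities': array([ 0.002, -0.001,  0.001,  0.001, -0.   , -0.001, -0.001]), 'effort': array([ 0.0000e+00, -5.9644e+01,  1.6080e+00, -2.8120e+01,  1.3000e-02,
        9.0000e-03, -0.0000e+00]), 'position': array([ 0.232, -0.633,  0.23 ]), 'tcp_rot': array([-3.092e+00, -5.480e-01,  1.000e-03]), 'contact_force': array([-0.978, -0.945, -0.756]), 'ft_torque': array([ 0.015, -0.02 , -0.03 ]), 'gripper_width': np.float64(0.085)}
scene {'frame': (420, 560, 3), 'mtx': (3, 3), 'world_to_cam': (4, 4)} dict_keys(['frame', 'mtx', 'world_to_cam'])
side {'frame': (420, 560, 3), 'mtx': (3, 3), 'world_to_cam': (4, 4)} dict_keys(['frame', 'mtx', 'world_to_cam'])
photometer scene [(array([230.1, 246.8]), 0.64)]
photometer side [(array([285.3, 251.5]), 0.82)]
photometer [0.5929 0.0407 0.001 ] [np.float64(0.0033), np.float64(0.0033)]
cover_lip scene [(array([233.7, 125.2]), 0.6)]
cover_lip side [(array([246.4, 165.2]), 0.57)]
cover_lip [0.5582 0.1024 0.2505] [np.float64(0.004), np.float64(0.004)]
cover_hinge scene [(array([236.2, 194.6]), 0.73)]
cover_hinge side [(array([251.1, 224.3]), 0.56)]
cover_hinge [0.5523 0.1005 0.0864] [np.float64(0.0008), np.float64(0.0008)]
tube_rack scene [(array([312. , 227.3]), 0.95)]
tube_rack side []
reagent_bottle scene []
reagent_bottle side [(array([344.1, 301.6]), 0.74)]
spare_cuvette scene [(array([273.9, 240.3]), 0.72)]
spare_cuvette side [(array([321.9, 193.6]), 0.69)]
spare_cuvette [0.7162 0.046  0.0917] [np.float64(0.0029), np.float64(0.0029)]
```

View pics/s0.png

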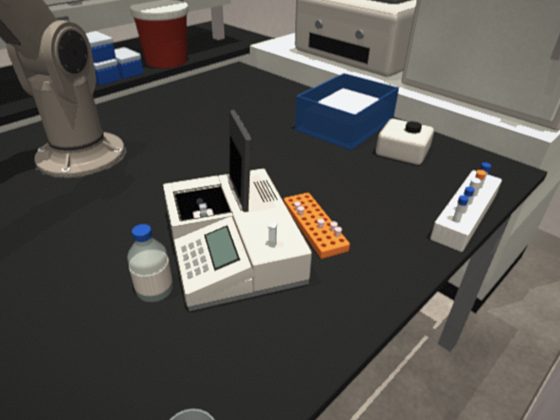

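View pics/d0.png

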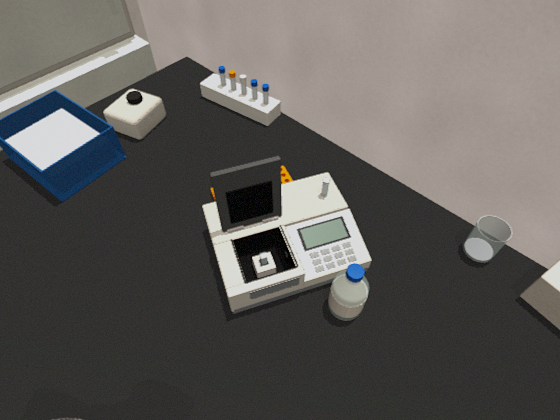

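The scene view shows the photometer centred near (235,240), with the cover upright at (240,160). The rack is behind it at (317,225), the bottle in front at (150,265) and the cuvette at (273,235). The side view agrees, with the front wall facing the lower left, the cover at (248,192) and the bottle at (348,292). Next I'll get the yaw and cover angle by fitting.

```bash
cat > fit.py <<'E'
from h import *
from scipy.optimize import minimize
def hull(f,P):
    m=np.zeros((420,560),np.uint8); cv2.fillConvexPoly(m,cv2.convexHull(np.array([proj(f,p) for p in P]).astype(np.float32)).astype(np.int32),1); return m>0
def loc(q,P):
    c,s=np.cos(q[2]),np.sin(q[2]); P=np.array(P,float)/1000
    return np.c_[q[0]+c*P[:,0]-s*P[:,1],q[1]+s*P[:,0]+c*P[:,1],P[:,2]]
def cover(q,t):
    out=[]
    for y in(-5,125):
        for a in(0,162):
            for n in(0,12):
                out.append((25-a*np.cos(t)+n*np.sin(t),y,89+a*np.sin(t)+n*np.cos(t)))
    return loc(q,out)
E
python3 - <<'E'
from fit import *
F={c:grab_frame(c) for c in('scene','side')}
M={}
for c in F:
    for n in('cover_lip','photometer'):
        r=regions_of(n,c); print(c,n,r[0]['confidence'] if r else None,r[0]['region'].sum() if r else 0); M[c,n]=r[0]['region'] if r else None
np.savez('m.npz',**{c+'_'+n:v for (c,n),v in M.items() if v is not None})
# corners by intersection at z=.088
def atz(f,px,z):
    o,d=ray(f,px);return (o+d*(z-o[2])/d[2]).round(3)
for n,px in dict(FL=(229,286),BL=(204,207),BR=(342,177)).items(): print(n,atz(F['side'],px,.088))
for n,px in dict(FL=(164,184),BR=(309,257),BL=(270,170)).items(): print(n,atz(F['scene'],px,.088))
def cost(v):
    q=v[:3];t=v[3];e=0
    for c in F:
        h=hull(F[c],cover(q,t));m=M[c,'cover_lip']
        e+=1-(h&m).sum()/(h|m).sum()
        b=[(x,y,z) for x in(-115,115) for y in(-150,150) for z in(0,88)]
        b=[(x,y,(45 if (x<0 and y<0 and z) else z)) for x,y,z in b]+[(0,-150,88)]
        h|=hull(F[c],loc(q,b));m=m|M[c,'photometer'];e+=1-(h&m).sum()/(h|m).sum()
    return e
best=None
for yaw in(60,75,90,105):
    # init from hinge
    a=np.radians(yaw);h=np.array([.5523,.1005]);o=h-[np.cos(a)*.025-np.sin(a)*.06,np.sin(a)*.025+np.cos(a)*.06]
    x0=np.array([*o,a,1.68])
    r=minimize(cost,x0,method='Nelder-Mead',options=dict(initial_simplex=x0+np.vstack([np.zeros(4),np.diag([.01,.01,.1,.08])]),maxiter=250))
    print(yaw,r.fun.round(4),r.x.round(4),np.degrees(r.x[2]).round(1))
    if best is None or r.fun<best.fun:best=r
np.save('q.npy',best.x)
q=best.x;print('hinge',loc(q,[(25,60,89)]),'lip',cover(q,q[3])[[2,6]].mean(0))
for c in F:
    im=F[c]['frame'][:,:,::-1].copy()
    for p in cover(q,q[3]):cv2.circle(im,tuple(int(v) for v in proj(F[c],p)),1,(0,255,0),-1)
    for p in loc(q,[(x,y,z) for x in(-115,115) for y in(-150,150) for z in(0,88)]+[(-115,0,88),(5,-150,88)]):cv2.circle(im,tuple(int(v) for v in proj(F[c],p)),2,(0,0,255),-1)
    F[c]=im[100:320,120:400] 
cv2.imwrite('pics/fit.png',cv2.resize(np.vstack([F['scene'],F['side']]),None,fx=1.36,fy=1.36))
E
```

```text
scene cover_lip 0.61 1699
scene photometer 0.72 16152
side cover_lip 0.7 4032
side photometer 0.85 17092
FL [0.425 0.027 0.088]
BL [0.513 0.206 0.088]
BR [0.787 0.043 0.088]
FL [0.414 0.015 0.088]
BR [0.787 0.065 0.088]
BL [0.533 0.22  0.088]
60 0.2363 [0.595  0.0488 1.0778 1.6074] 61.8
75 0.2376 [0.5941 0.0466 1.0659 1.6236] 61.1
90 0.2347 [0.5956 0.0477 1.0743 1.613 ] 61.6
105 0.2301 [0.5956 0.0484 1.0699 1.6123] 61.3
hinge [[0.55501666 0.09910801 0.089     ]] lip [0.55824554 0.10500561 0.25086041]
```

View pics/fit.png

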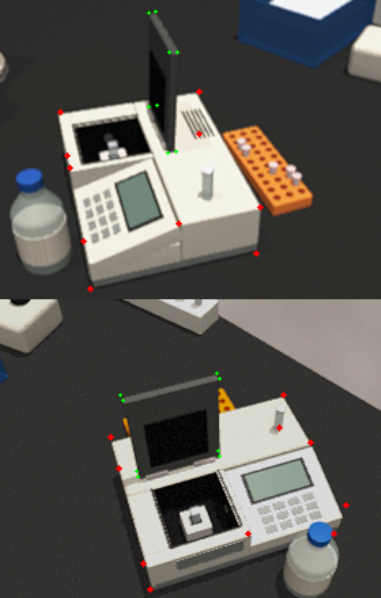

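The fit holds up: yaw is 61.3°, the hinge is at (0.555, 0.099) and the cover is at about 1.61–1.65 rad. I'll shut the gripper, raise and roll the tool so its x points to the photometer's back, then travel over to behind the cover.

Call:
drive_tool --commands '[[[0,0,0,-26,-8.3],[0,0,0,-26,-8.3],[0,0,0,-26,-8.3],[0,0,0,-26,-8.3],[0,0,0,-26,-8.1]]]'

```text
t: 1.5
position: [0.2319, -0.6338, 0.3625]
tcp_rot: [2.697, 1.612, -0.0]
contact_force: [0.6, -0.7, -0.0]
gripper_width: 0.0125
```

Call:
drive_tool --commands '[[[0,25,0,0,0],[0,40,-4,0,0],[0,40,-4,0,0],[0,40,-4,0,0],[0,40,-4,0,0]]]'

```text
t: 2.0
position: [0.3069, -0.4623, 0.3615]
tcp_rot: [2.701, 1.603, -0.0]
contact_force: [0.7, -0.0, 1.0]
gripper_width: -0.0002
```

Call:
drive_tool --commands '[[[0,40,-4,0,0],[0,40,-4,0,0],[0,40,-4,0,0],[0,40,-4,0,0],[0,40,-4,0,0]]]'

```text
t: 2.5
position: [0.385, -0.2771, 0.3616]
tcp_rot: [2.701, 1.603, 0.0]
contact_force: [1.5, -0.6, -0.2]
gripper_width: 0.0001
```

Call:
drive_tool --commands '[[[0,45,-3,0,0],[0,45,-3,0,0],[0,45,-3,0,0],[0,45,-3,0,0],[0,45,-3,0,0]]]'

```text
t: 3.0
position: [0.4796, -0.0723, 0.3617]
tcp_rot: [2.701, 1.603, 0.001]
contact_force: [0.6, -0.8, 0.7]
gripper_width: -0.0003
```

Call:
drive_tool --commands '[[[0,45,-3,0,0],[0,45,-3,0,0],[0,45,-3,0,0],[0,40,-3,0,0],[0,20,-3,0,0]]]'

```text
t: 3.5
position: [0.5599, 0.1084, 0.3613]
tcp_rot: [-2.697, -1.608, -0.002]
contact_force: [-1.5, -0.5, -0.2]
gripper_width: 0.0003
```

Call:
drive_tool --commands '[[[0,10,0,0,0],[0,0,0,0,0],[0,0,0,0,0],[0,0,0,0,0],[0,0,0,0,0]]]'

```text
t: 4.0
position: [0.5641, 0.1117, 0.3615]
tcp_rot: [2.702, 1.6, -0.0]
contact_force: [-0.0, 0.5, 0.1]
gripper_width: -0.0002
```

```bash
cat > where.py <<'E'
from fit import *
def where(pr=True):
    q=np.load('q.npy');s=sensors.state();p=s['position']-[q[0],q[1],0];c,n=np.cos(q[2]),np.sin(q[2])
    L=np.array([c*p[0]+n*p[1],-n*p[0]+c*p[1],p[2]])*1000;f=s['contact_force']
    if pr:print('t',round(float(s['t']),2),'tcp local',L.round(1),'F back/left/up',np.round([c*f[0]+n*f[1],-n*f[0]+c*f[1],f[2]],2),'rot',np.round(s['tcp_rot'],3))
    return L
if __name__=='__main__':where()
E
python3 where.py; python3 -c "
from h import *
F=[grab_frame(c)['frame'] for c in('scene','side')]
cv2.imwrite('pics/b.png',cv2.resize(np.vstack([F[0][40:320,80:400],F[1][40:320,80:400]]),None,fx=1.07,fy=1.07)[:,:,::-1])"
```

```text
t 4.0 tcp local [ 40.4  58.  361.5] F back/left/up [0.43 0.27 0.14] rot [ 2.702  1.6   -0.   ]
```

View pics/b.png

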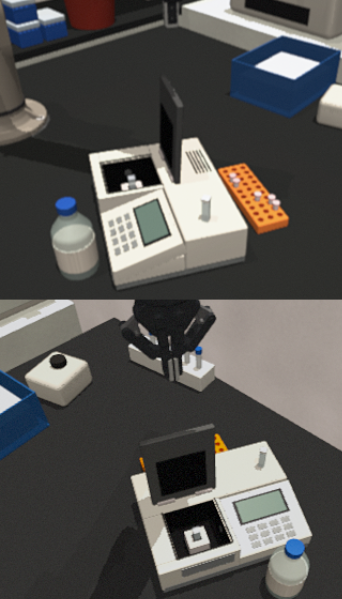

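The scene view still shows the cover upright at (170,130) in the crop. The side view shows the shut gripper above and behind the cover, with its tip near (172,375). Next: back 65 mm, then down behind the cover.

Call:
drive_tool --commands '[[[0,22,0,0,0],[0,22,0,0,0],[0,21,0,0,0],[0,0,-2,15,0],[0,0,0,30,0]]]'

```text
t: 4.6
position: [0.5942, 0.1722, 0.3174]
tcp_rot: [2.7, 1.605, 0.006]
contact_force: [0.7, -0.4, -0.5]
gripper_width: -0.0002
```

Call:
drive_tool --commands '[[[0,0,0,30,0],[0,0,0,30,0],[0,0,0,20,0],[0,0,0,6,0],[0,0,0,0,0]]]'

```text
t: 5.1
position: [0.5929, 0.1702, 0.2294]
tcp_rot: [-2.702, -1.603, 0.003]
contact_force: [-0.1, -0.1, 0.3]
gripper_width: -0.0002
```

Call:
drive_tool --commands '[[[0,-10,0,0,0],[0,-10,0,0,0],[0,-6,0,0,0],[0,-3,0,0,0],[0,-3,0,0,0]]]'

```text
t: 5.6
position: [0.5783, 0.1427, 0.2308]
tcp_rot: [2.701, 1.603, 0.001]
contact_force: [0.7, -0.2, -0.5]
gripper_width: -0.0001
```

```bash
cat >> fit.py <<'E'
def angle(q,cams=('side','scene'),verbose=True):
    """cover angle from the cover's region, pose known"""
    out=[]
    for c in cams:
        f=grab_frame(c);r=regions_of('cover_lip',c)
        if not r: print(c,'none');continue
        m=r[0]['region'];T=np.arange(0,1.9,.02);e=[]
        for t in T:
            h=hull(f,cover(q,t));e.append((h&m).sum()/(h|m).sum())
        out.append((c,T[np.argmax(e)].round(2),round(max(e),2),round(r[0]['confidence'],2)))
    print('angle',out)
E
python3 -c "
from where import *
where();angle(np.load('q.npy'))
F=[grab_frame(c)['frame'] for c in('scene','side')]
cv2.imwrite('pics/c.png',cv2.resize(np.vstack([F[0][60:260,120:360],F[1][60:260,120:360]]),None,fx=1.5,fy=1.5)[:,:,::-1])"
```

```text
t 5.6 tcp local [ 74.4  60.5 230.8] F back/left/up [ 0.16 -0.72 -0.53] rot [2.701e+00 1.603e+00 1.000e-03]
angle [('side', np.float64(1.58), np.float64(0.95), 0.64), ('scene', np.float64(1.62), np.float64(0.92), 0.63)]
```

View pics/c.png

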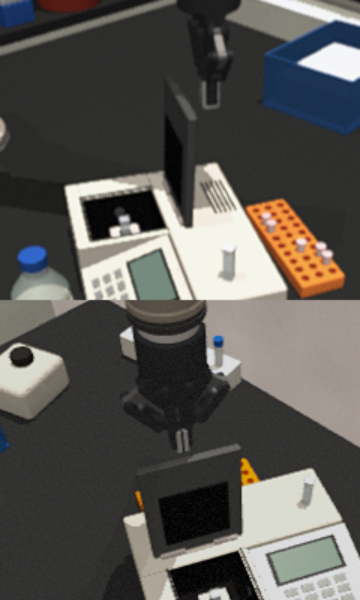

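The scene crop shows the fingertip at (210,95), clear behind the cover at (180,150). The side crop shows it behind the cover's top edge at (182,440). Pushing slowly.

Call:
drive_tool --commands '[[[0,-4,0,0,0],[0,-4,0,0,0],[0,-3,0,0,0],[0,-3,0,0,0],[0,-3,0,0,0]]]'

```text
t: 6.4
position: [0.57, 0.1279, 0.2303]
tcp_rot: [2.701, 1.604, 0.0]
contact_force: [-0.3, 0.6, -0.2]
gripper_width: 0.0001
```

Call:
drive_tool --commands '[[[0,-3,0,0,0],[0,-3,0,0,0],[0,-3,0,0,0],[0,-3,0,0,0],[0,-3,0,0,0]]]'

```text
t: 6.9
position: [0.5629, 0.115, 0.2304]
tcp_rot: [2.701, 1.604, 0.001]
contact_force: [0.4, 1.0, -0.2]
gripper_width: -0.0001
```

Call:
drive_tool --commands '[[[0,-3,0,0,0],[0,-3,0,0,0],[0,-3,0,0,0],[0,-3,0,0,0],[0,-3,0,0,0]]]'

```text
t: 7.4
position: [0.5557, 0.1016, 0.2303]
tcp_rot: [2.701, 1.604, 0.0]
contact_force: [0.8, 0.1, -0.0]
gripper_width: -0.0001
```

```bash
python3 -c "
from where import *
where();angle(np.load('q.npy'))"
```

```text
t 7.4 tcp local [ 27.5  60.6 230.3] F back/left/up [ 0.46 -0.67 -0.05] rot [2.701 1.604 0.   ]
side none
angle [('scene', np.float64(1.44), np.float64(0.85), 0.92)]
```

Call:
drive_tool --commands '[[[0,-3,0,0,0],[0,-3,0,0,0],[0,-3,0,0,0],[0,-3,0,0,0],[0,-2,0,0,0]]]'

```text
t: 8.1
position: [0.5489, 0.0892, 0.2303]
tcp_rot: [2.701, 1.603, -0.0]
contact_force: [0.1, 0.6, -0.1]
gripper_width: -0.0006
```

```bash
python3 -c "
from where import *
where();angle(np.load('q.npy'))"
```

```text
t 8.1 tcp local [ 13.3  60.6 230.3] F back/left/up [ 0.53  0.22 -0.1 ] rot [ 2.701  1.603 -0.   ]
angle [('side', np.float64(1.32), np.float64(0.95), 0.73), ('scene', np.float64(1.34), np.float64(0.81), 0.66)]
```

Call:
drive_tool --commands '[[[0,-2,0,0,0],[0,-2,0,0,0],[0,-2,0,0,0],[0,-2,0,0,0],[0,-1,0,0,0]]]'

```text
t: 8.8
position: [0.5446, 0.0814, 0.2303]
tcp_rot: [2.701, 1.603, -0.0]
contact_force: [0.1, 0.1, -0.1]
gripper_width: -0.0005
```

```bash
python3 -c "
from where import *
where();angle(np.load('q.npy'))"
```

```text
t 8.8 tcp local [  4.4  60.6 230.3] F back/left/up [ 0.18 -0.03 -0.1 ] rot [ 2.701  1.603 -0.   ]
angle [('side', np.float64(1.26), np.float64(0.94), 0.67), ('scene', np.float64(1.28), np.float64(0.76), 0.72)]
```

Call:
drive_tool --commands '[[[0,-2,0,0,0],[0,-2,0,0,0],[0,-1,0,0,0],[0,0,0,0,0],[0,0,0,0,0]]]'

```text
t: 9.5
position: [0.5423, 0.0772, 0.2303]
tcp_rot: [2.701, 1.604, -0.0]
contact_force: [0.7, 0.5, -0.5]
gripper_width: 0.0
```

```bash
python3 -c "
from where import *
where();angle(np.load('q.npy'),('side',))"
```

```text
t 9.5 tcp local [ -0.3  60.6 230.3] F back/left/up [ 0.76 -0.39 -0.46] rot [ 2.701  1.604 -0.   ]
angle [('side', np.float64(1.22), np.float64(0.92), 0.85)]
```

```bash
python3 -c "
from where import *
where();angle(np.load('q.npy'),('side',))"
```

```text
t 9.6 tcp local [-2.000e-01  6.070e+01  2.303e+02] F back/left/up [ 0.35 -0.63 -0.17] rot [ 2.701  1.604 -0.   ]
angle [('side', np.float64(1.22), np.float64(0.93), 0.8)]
```

Call:
drive_tool --commands '[[[0,-2,0,0,0],[0,-2,0,0,0],[0,0,0,0,0],[0,0,0,0,0],[0,0,0,0,0]]]'

```text
t: 10.2
position: [0.5404, 0.0738, 0.2303]
tcp_rot: [2.701, 1.604, -0.0]
contact_force: [0.6, -0.1, 0.5]
gripper_width: -0.0003
```

```bash
python3 -c "
from where import *
where();angle(np.load('q.npy'),('side',))"
```

```text
t 10.2 tcp local [ -4.2  60.7 230.3] F back/left/up [ 0.16 -0.58  0.46] rot [ 2.701  1.604 -0.   ]
angle [('side', np.float64(1.22), np.float64(0.9), 0.95)]
```

Call:
drive_tool --commands '[[[0,-2,0,0,0],[0,-2,0,0,0],[0,-2,0,0,0],[0,0,0,0,0],[0,0,0,0,0]]]'

```text
t: 10.8
position: [0.5375, 0.0684, 0.2303]
tcp_rot: [2.701, 1.603, -0.0]
contact_force: [-0.2, -0.5, 0.5]
gripper_width: -0.0
```

```bash
python3 -c "
from where import *
where();angle(np.load('q.npy'),('side','scene'))
f=grab_frame('scene')['frame'];g=grab_frame('side')['frame']
cv2.imwrite('pics/e.png',cv2.resize(np.vstack([f[60:260,120:360],g[60:260,120:360]]),None,fx=1.5,fy=1.5)[:,:,::-1])"
```

```text
t 10.8 tcp local [-10.4  60.6 230.3] F back/left/up [-0.6  -0.05  0.54] rot [ 2.701  1.603 -0.   ]
angle [('side', np.float64(1.16), np.float64(0.93), 0.79), ('scene', np.float64(1.18), np.float64(0.79), 0.89)]
```

View pics/e.png

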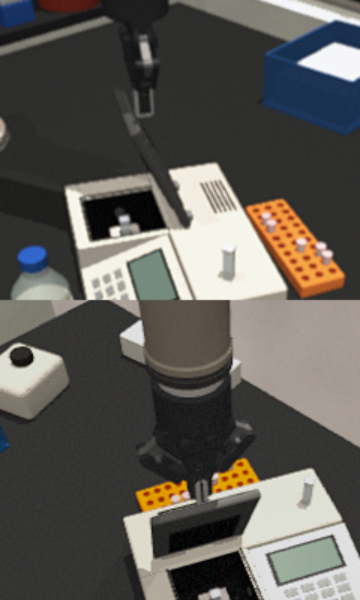

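The scene crop shows the cover leaning forward, tip at (125,95), with the finger just behind its top at (145,105). The side crop shows the same at about 1.15 rad. It's past the tipping point, so I'm moving over the edge to the front.

Call:
drive_tool --commands '[[[0,0,0,-45,0],[0,-35,0,0,0],[0,-45,0,0,0],[0,-15,0,25,0],[0,0,0,45,0]]]'

```text
t: 11.6
position: [0.4936, -0.0181, 0.2073]
tcp_rot: [2.701, 1.594, 0.007]
contact_force: [0.7, -0.3, -0.2]
gripper_width: -0.0002
```

```bash
python3 -c "
from where import *
where();angle(np.load('q.npy'),('side','scene'))"
```

```text
t 11.6 tcp local [-107.3   57.6  207.3] F back/left/up [ 0.05 -0.81 -0.16] rot [2.701 1.594 0.007]
angle [('side', np.float64(1.1), np.float64(0.15), 0.64), ('scene', np.float64(1.1), np.float64(0.83), 0.61)]
```

Call:
drive_tool --commands '[[[0,9,0,0,0],[0,8,0,0,0],[0,6,0,0,0],[0,0,0,0,0],[0,-2,0,0,0]]]'

```text
t: 12.3
position: [0.5023, 0.0041, 0.2056]
tcp_rot: [2.7, 1.606, 0.001]
contact_force: [-0.2, -1.4, 0.1]
gripper_width: 0.0
```

```bash
python3 -c "
from where import *
where();angle(np.load('q.npy'),('scene',))
g=grab_frame('side')['frame'];f=grab_frame('scene')['frame'];
cv2.imwrite('pics/g.png',cv2.resize(np.vstack([f[60:260,120:360],g[60:260,120:360]]),None,fx=1.5,fy=1.5)[:,:,::-1])"
```

```text
t 12.3 tcp local [-83.6  60.6 205.6] F back/left/up [-1.35 -0.48  0.15] rot [2.700e+00 1.606e+00 1.000e-03]
angle [('scene', np.float64(1.0), np.float64(0.78), 0.74)]
```

View pics/g.png

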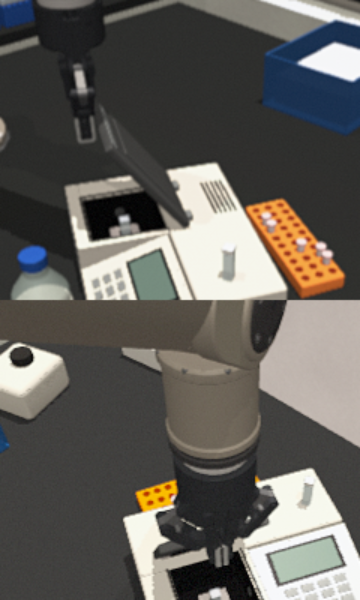

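The scene crop shows the fingertip (85,140) in front of the cover's free edge (100,120). The side crop shows it below and in front of that edge, at (222,560). Cover is about 0.95 rad and the force reads 1.4 N forward, so it's resting on the finger. Now I'll lower it along its arc.

Call:
drive_tool --commands '[[[0,-2.0,0,2.0,0],[0,-2.5,0,2.1,0],[0,-2.5,0,2.1,0],[0,-2.5,0,2.1,0],[0,-2.5,0,2.1,0]]]'

```text
t: 13.0
position: [0.4963, -0.0074, 0.1947]
tcp_rot: [2.701, 1.603, -0.0]
contact_force: [-0.1, -0.4, -0.1]
gripper_width: -0.0001
```

```bash
python3 -c "
from where import *
where();angle(np.load('q.npy'),('scene',))"
```

```text
t 13.0 tcp local [-96.7  60.4 194.7] F back/left/up [-0.41 -0.11 -0.06] rot [ 2.701  1.603 -0.   ]
angle [('scene', np.float64(0.84), np.float64(0.83), 0.86)]
```

Call:
drive_tool --commands '[[[0,-2.3,0,2.3,0],[0,-2.3,0,2.3,0],[0,-2.3,0,2.3,0],[0,-2.3,0,2.3,0],[0,-2.2,0,2.4,0]]]'

```text
t: 13.6
position: [0.4909, -0.0174, 0.1832]
tcp_rot: [2.701, 1.603, -0.0]
contact_force: [0.1, -3.1, 1.6]
gripper_width: 0.0
```

Call:
drive_tool --commands '[[[0,-2.1,0,2.4,0],[0,-2.0,0,2.5,0],[0,-2.0,0,2.5,0],[0,-2.0,0,2.5,0],[0,-1.9,0,2.6,0]]]'

```text
t: 14.1
position: [0.486, -0.0266, 0.1707]
tcp_rot: [2.701, 1.603, -0.001]
contact_force: [-0.7, -5.7, 3.6]
gripper_width: 0.0
```

```bash
python3 -c "
from where import *
where();angle(np.load('q.npy'),('scene',))"
```

```text
t 14.1 tcp local [-118.4   60.1  170.7] F back/left/up [-5.31 -2.07  3.58] rot [ 2.701e+00  1.603e+00 -1.000e-03]
angle [('scene', np.float64(0.64), np.float64(0.89), 0.91)]
```

Call:
drive_tool --commands '[[[0,-2.0,0,2.6,0],[0,-2.0,0,2.6,0],[0,-1.9,0,2.7,0],[0,-1.9,0,2.7,0],[0,-1.8,0,2.7,0]]]'

```text
t: 14.7
position: [0.4817, -0.0349, 0.1574]
tcp_rot: [2.701, 1.603, 0.0]
contact_force: [1.0, -5.9, 1.5]
gripper_width: -0.0
```

```bash
python3 -c "
from where import *
where();angle(np.load('q.npy'),('scene',))"
```

```text
t 14.7 tcp local [-127.8   59.9  157.4] F back/left/up [-4.66 -3.67  1.48] rot [2.701 1.603 0.   ]
angle [('scene', np.float64(0.52), np.float64(0.88), 0.85)]
```

Call:
drive_tool --commands '[[[0,-1.6,0.2,2.8,0],[0,-1.6,0.2,2.8,0],[0,-1.5,0.2,2.9,0],[0,-1.4,0.1,2.9,0],[0,-1.4,0.1,2.9,0]]]'

```text
t: 15.3
position: [0.4779, -0.0419, 0.1428]
tcp_rot: [-2.702, -1.603, 0.003]
contact_force: [-2.1, -4.8, 1.7]
gripper_width: 0.0001
```

```bash
python3 -c "
from where import *
where();angle(np.load('q.npy'),('scene',))"
```

```text
t 15.3 tcp local [-135.7   59.9  142.8] F back/left/up [-5.19 -0.49  1.7 ] rot [-2.702 -1.603  0.003]
angle [('scene', np.float64(0.42), np.float64(0.89), 0.88)]
```

Call:
drive_tool --commands '[[[0,-1.4,0,2.9,0],[0,-1.3,0,2.9,0],[0,-1.2,0,3.0,0],[0,-1.1,0,3.0,0],[0,-1.1,0,3.0,0]]]'

```text
t: 15.9
position: [0.475, -0.0475, 0.128]
tcp_rot: [2.702, 1.603, -0.003]
contact_force: [-1.9, -6.8, 2.3]
gripper_width: 0.0001
```

```bash
python3 -c "
from where import *
where();angle(np.load('q.npy'),('scene',))"
```

```text
t 15.9 tcp local [-142.    59.8  128. ] F back/left/up [-6.86 -1.59  2.34] rot [ 2.702  1.603 -0.003]
angle [('scene', np.float64(0.32), np.float64(0.88), 0.59)]
```

Call:
drive_tool --commands '[[[0,-1.2,0,3.0,0],[0,-1.1,0,3.0,0],[0,-0.9,0,3.0,0],[0,-0.8,0,3.1,0],[0,-0.7,0,3.1,0]]]'

```text
t: 16.5
position: [0.4727, -0.0517, 0.1127]
tcp_rot: [2.702, 1.603, -0.003]
contact_force: [-1.5, -6.6, 1.6]
gripper_width: -0.0002
```

```bash
python3 -c "
from where import *
where();angle(np.load('q.npy'),('scene',))"
```

```text
t 16.5 tcp local [-146.8   59.8  112.7] F back/left/up [-6.52 -1.85  1.57] rot [ 2.702  1.603 -0.003]
angle [('scene', np.float64(0.22), np.float64(0.93), 0.98)]
```

Call:
drive_tool --commands '[[[0,-0.6,0,2.6,0],[0,-0.5,0,2.6,0],[0,-0.4,0,2.6,0],[0,-0.4,0,2.6,0],[0,-0.4,0,2.6,0]]]'

```text
t: 17.1
position: [0.4714, -0.0542, 0.0997]
tcp_rot: [2.702, 1.602, -0.004]
contact_force: [-0.5, -8.2, 0.9]
gripper_width: 0.0002
```

```bash
python3 -c "
from where import *
where();angle(np.load('q.npy'),('scene',))"
```

```text
t 17.1 tcp local [-149.6   59.7   99.7] F back/left/up [-7.41 -3.47  0.92] rot [ 2.702  1.602 -0.004]
angle [('scene', np.float64(0.14), np.float64(0.89), 0.9)]
```

Call:
drive_tool --commands '[[[0,-0.4,0.1,2.2,0],[0,-0.3,0.1,2.2,0],[0,-0.2,0,2.2,0],[0,-0.2,0,2.2,0],[0,-0.2,0,2.2,0]]]'

```text
t: 17.7
position: [0.4707, -0.0556, 0.0885]
tcp_rot: [2.702, 1.602, -0.005]
contact_force: [-2.2, -8.7, 0.1]
gripper_width: -0.0003
```

```bash
python3 -c "
from where import *
where();angle(np.load('q.npy'),('scene',))"
```

```text
t 17.7 tcp local [-151.2   59.7   88.5] F back/left/up [-8.7  -2.25  0.11] rot [ 2.702  1.602 -0.005]
angle [('scene', np.float64(0.04), np.float64(0.93), 0.7)]
```

Call:
drive_tool --commands '[[[0,-0.1,0,1.4,0],[0,-0.1,0,1.3,0],[0,0,0,1.2,0],[0,0,0,1.1,0],[0,0,0,1.0,0]]]'

```text
t: 18.3
position: [0.4705, -0.0561, 0.0825]
tcp_rot: [2.702, 1.601, -0.006]
contact_force: [-1.7, -9.7, -1.4]
gripper_width: 0.0004
```

```bash
python3 -c "
from where import *
where();angle(np.load('q.npy'),('scene',))"
```

```text
t 18.3 tcp local [-151.7   59.6   82.5] F back/left/up [-9.34 -3.18 -1.41] rot [ 2.702  1.601 -0.006]
angle [('scene', np.float64(0.02), np.float64(0.92), 0.63)]
```

Call:
drive_tool --commands '[[[0,0,0,0.9,0],[0,0,0,0.8,0],[0,0,0,0.8,0],[0,0,0,0.7,0],[0,0,0,0.7,0]]]'

```text
t: 18.9
position: [0.4704, -0.0563, 0.0786]
tcp_rot: [2.703, 1.601, -0.006]
contact_force: [-2.0, -9.8, -1.0]
gripper_width: -0.0
```

Call:
drive_tool --commands '[[[0,0,0,0.7,0],[0,0,0,0.7,0],[0,0,0,0.7,0],[0,0,0,0.7,0],[0,0,0,0.7,0]]]'

```text
t: 19.4
position: [0.4703, -0.0565, 0.0751]
tcp_rot: [2.703, 1.601, -0.007]
contact_force: [-1.4, -9.9, -1.0]
gripper_width: 0.0002
```

```bash
python3 -c "
from where import *
where();angle(np.load('q.npy'),('scene','side'))"
```

```text
t 19.4 tcp local [-152.2   59.6   75.1] F back/left/up [-9.3  -3.54 -1.04] rot [ 2.703  1.601 -0.007]
angle [('scene', np.float64(0.0), np.float64(0.9), 0.84), ('side', np.float64(0.38), np.float64(0.3), 0.76)]
```

Call:
drive_tool --commands '[[[0,0,0,0.8,0],[0,0,0,0.8,0],[0,0,0,0.8,0],[0,0,0,0.8,0],[0,0,0,0.8,0]]]'

```text
t: 20.1
position: [0.4701, -0.0566, 0.0715]
tcp_rot: [2.702, 1.6, -0.008]
contact_force: [-5.3, -11.3, 9.8]
gripper_width: 0.0
```

```bash
python3 -c "
from where import *
where()
g=grab_frame('wrist')['frame'];f=grab_frame('scene')['frame']
cv2.imwrite('pics/i.png',np.vstack([cv2.resize(f[100:260,120:360],None,fx=2,fy=2),cv2.resize(g,(480,360))[:270]])[:,:,::-1])"
```

```text
t 20.1 tcp local [-152.3   59.7   71.5] F back/left/up [-12.49  -0.8    9.8 ] rot [ 2.702  1.6   -0.008]
```

View pics/i.png

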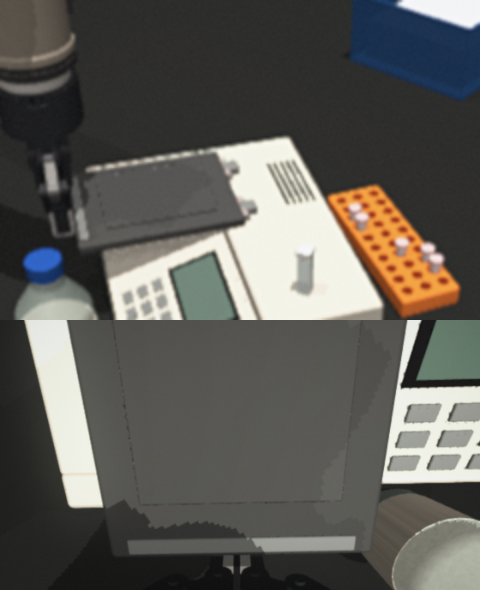

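The scene crop shows the cover lying flat on the housing, with the finger at (62,215) in front of its edge. The wrist view shows the same, with the bottle upright at the right. The vertical force changed from −1 to +9.8 N, so the cover has reached its stop. I'll back off straight forward.

Call:
drive_tool --commands '[[[0,-1,0,0,0],[0,-2,0,0,0],[0,-4,0,0,0],[0,-8,0,0,0],[0,-14,-3,0,0]]]'

```text
t: 20.7
position: [0.4556, -0.0775, 0.0719]
tcp_rot: [-2.699, -1.606, -0.002]
contact_force: [0.1, -0.6, -0.5]
gripper_width: 0.0001
```

Call:
drive_tool --commands '[[[0,-20,-4,0,0],[0,-20,-4,0,0],[0,-10,-2,-10,0],[0,0,0,-30,0],[0,0,0,-40,0]]]'

```text
t: 21.2
position: [0.42, -0.1178, 0.1512]
tcp_rot: [-2.699, -1.6, 0.004]
contact_force: [0.6, -0.5, 0.6]
gripper_width: -0.0001
```

Call:
drive_tool --commands '[[[0,-10,0,-45,0],[0,-10,0,-45,0],[0,-10,0,-30,0],[0,0,0,0,0],[0,0,0,0,0]]]'

```text
t: 21.7
position: [0.4076, -0.1441, 0.2718]
tcp_rot: [2.702, 1.601, 0.0]
contact_force: [0.1, 0.3, -0.5]
gripper_width: 0.0
```

```bash
python3 -c "
from where import *
where();angle(np.load('q.npy'))
g=grab_frame('side')['frame'];f=grab_frame('scene')['frame']
cv2.imwrite('pics/j.png',np.vstack([cv2.resize(f[120:320,100:380],None,fx=1.5,fy=1.5),cv2.resize(g[140:330,140:420],None,fx=1.5,fy=1.5)])[:,:,::-1])"
```

```text
t 21.7 tcp local [-259.2   72.5  271.8] F back/left/up [ 0.26  0.06 -0.52] rot [2.702 1.601 0.   ]
angle [('side', np.float64(0.32), np.float64(0.42), 0.78), ('scene', np.float64(0.0), np.float64(0.9), 0.73)]
```

View pics/j.png

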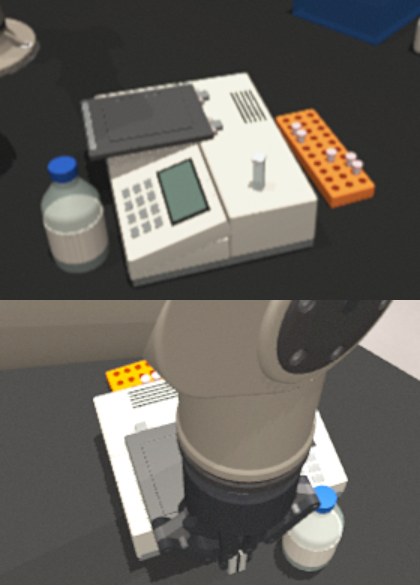

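The scene crop shows the cover lying flat and shut at (150,120), with the bottle (75,220), cuvette (258,170) and rack (325,155) standing undisturbed. The side crop shows the hand clear, in front of and above the housing. Handing in.

```bash
python3 -c "
from h import *
print(workorder.close_job())"
```

```text
the job is handed in; nothing more can be done
None
```

The cover is shut, and I handed the job in at about 22 s of the 51 s allowed.

**Tipping and catching:** I tipped the cover from behind with the closed fingertip until it started to fall. The hand then went over the top edge and caught it from the front at about 0.95 rad. From there I lowered it along its arc at about 33 mm/s or less, slowing to about 8 mm/s at the end. It reached its stop at 20.1 s, and the hand then backed straight off the edge and went clear.

**Last checks:**
- The scene camera measured the cover at 0.00 rad, and its picture shows it lying flat.
- The vertical force changed from −1 N to +9.8 N at the stop, as expected when the cover closes. After backing off, the force was near zero.
- The rack, bottle and cuvette looked undisturbed in the last scene picture.

**What disagreed or fell short:**
- **Side camera:** it measured 0.38 rad just before the stop and 0.32 rad at the end. In the last picture the arm hides much of the cover from that camera and the fit was poor (overlap 0.42), so I did not rely on it.
- **Tipping point:** the cover only left the finger below about 1.2 rad, later than the 1.26–1.32 rad in the description.
- **Support from underneath:** the tool can only point straight down. Low in the arc, the cover's edge was held against the side of the finger, pressed with about 5–9 N, so friction did part of the bearing rather than a finger flat under the plate.

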